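# Tip the wrong-handed trough brackets over

## Task

The four aluminium corner brackets on the blue mat are about to be screwed to the table's cable trough and must all lie left-handed: seen with its braced end pointing away from you, a left-handed bracket has its upright leg on the left and its flat leg reaching out to the right. Whichever way they point on the mat, find the brackets that lie mirrored and tip each of them over, in its place, onto its other leg; do not disturb the ones that already lie left-handed.

Things in the scene. Friction and masses are not known exactly. Their poses are not given: they have to be found in the camera images.
- bracket_a: Loose aluminium corner bracket on the blue mat, one of four alike, 0.17 to 0.35 kg: two equal legs, each 90 mm long, 60 wide, 8 thick, square to each other along a 90 mm outer edge. Origin: mid-length on that outer edge, on the mat. Axes: x along the outer edge to the braced end; one leg spans 0 to 60 mm along +y, the other along +z. Left-handed: y points up, right-handed: z points up.
- bracket_b: Bracket like a. One leg lies flat, the other stands up 60 mm. A slanting brace closes one end (x = 31 to 45 mm), the other end is open; dark screw holes in the legs. The mat's top is 3 mm above the table. Axes: x along the outer edge to the braced end; one leg spans 0 to 60 mm along +y, the other along +z. Left-handed: y points up, right-handed: z points up.
- bracket_c: Bracket like a. Pushed on the inside of its upright leg, outwards (away from the flat leg), it tips about the outer edge, balances at 45 degrees, then drops by itself onto its other leg and so changes hand. Axes: x along the outer edge to the braced end; one leg spans 0 to 60 mm along +y, the other along +z. Left-handed: y points up, right-handed: z points up.
- bracket_d: Bracket like a. Any of the four may lie either way and point anywhere; their origins are 160 mm or more apart. Axes: x along the outer edge to the braced end; one leg spans 0 to 60 mm along +y, the other along +z. Left-handed: y points up, right-handed: z points up.
Mind the look-alikes: they are no part of the job. What is shaped like the bracket_c but purple or yellow is not meant.

How it is judged:
By the outcome, as a careful person would: the job done as asked, in the order asked, and still so for the second after the job is handed in, with the robot touching nothing.
It also fails if it takes over 35 s, if anything falls off the work surface, if the arm or the gripper's body presses on something with over 40 N, if the wrist force passes 120 N, or if a joint passes its speed limit or range.

## Robot

A 6-joint arm with a two-finger parallel gripper is mounted at the origin on the work surface. World frame = base frame: x ahead of the robot, y to its left, z up, the work surface at z = 0. Lengths are in mm, angles in degrees, forces in N, time in s.
With the tool pointing down it reaches from about 300 to 850 mm from the base axis. Payload 4.2 kg.
Tool frame: the origin (TCP) lies between the finger pads; the fingertips stand 19 mm ahead of it and the grasp point (between the pads) is the TCP (env.tips_ahead is the distance from the TCP to the fingertips, in mm); z points along the fingers, y is the direction in which the jaws open and shut (so a half turn about z gives the same grasp; the last joint's range is limited). The gripper opens to 91 mm and grips with 3 to 60 N. Pads are 32 mm wide; open, the fingers measure 118 mm over their backs; the gripper's body (76 mm by 178 mm) begins 60 mm behind the grasp point.
Start: joints at [69.557, 18.312, 89.639, -0, 72.044, -1.146], TCP at [190.022, 542.709, 232.976] pointing down, gripper open.
Joint ranges: [-177.97, 177.97], [-48.28, 115.42], [12.27, 149.76], [-77.06, 257.06], [2.81, 150.46], [-146.56, 146.56]. Speed limits (degrees/s): [147.25, 147.25, 180, 180, 180, 180].

## Interface

Orientations are given as [roll, pitch, yaw] about the fixed x, y, z axes, in that order (R = Rz(yaw) Ry(pitch) Rx(roll)).
In Python, from workcell import telemetry, viewer, job_done, env gives the robot as it stands. The module is installed in compiled form; this text tells all that it offers.
- The arm moves only by the shell command python3 -m jog 'ROWS' [FORCE]. ROWS is JSON, a list of rows, each a list of 3 entries, a list of its own where there are three numbers: the shift along the tool's x, y, z in cm, then the turn about the tool's z in degrees, then the opening, from 0 (shut) to 1 (fully open). A call has 1 to 10 rows; each row shifts and turns the pose as measured when the row begins, along the tool's axes as they then stand; what a row does not reach is not made up. A row lasts 1/8 s, in which the tool goes at most 62.5 mm and 10.7 degrees, less where a joint would pass 70% of its speed; a pose out of reach is approached as far as the arm can. A call is refused whole if a number of a shift passes 6.25 or a number of a turn 10.7, either way. A call with a gripper value outside its range is refused whole. The fingers move at their own pace and stop on an object; FORCE is the grip in N (left out, the last holds). Time passes only in rows, so rows that do not move let the fingers close. It gives the time, the measured TCP pose, the force and the opening at its end, in the units of the state.
- telemetry.state(): the state, without advancing time (a new reading comes with each control period).
- viewer.grab_frame(name): name is "side" or "top"; returns a dict with "color" (384x512x3 uint8, red, green, blue), "K" (3x3 intrinsics, pixels), "k1" (the pictures are not rectified: a ray, as slopes to the right and down, at radius r is drawn at 1 + k1 r^2 times it, then the intrinsics apply), "rvec" (rotation vector, rad) and "tvec" (3), from world to camera coordinates, as OpenCV has them. Camera axes: x right, y down, z forward; pixel columns grow to the right and rows downward; lengths in mm; the calibration is good to about 2 mm. A picture is of the moment at which its call begins. There is no depth.
- job_done(): hands the job in, once; it reports no verdict.
The state is a dict: "time_s": time; "qpos": joint angles; "qvel": joint speeds; "effort": joint torques, N m; "ee_pos": TCP position; "ee_rot": TCP orientation; "force": force on the tool from outside, world axes, zero at the start; "torque": the same for the moment, N m; "gripper_width": finger opening in mm.
Only numpy, scipy, OpenCV 4.12 (cv2) and the standard library are available. Lean on these libraries where they do the work, as an engineer would, in place of code of your own. Each camera call takes 0.05 s, during which the arm holds its last target. There are 200 camera calls.

## Working session

There is one attempt and no reset: what is moved stays moved. The work goes in short steps, Python scripts to look and compute and a shell command to move; the robot and the scene stay as the last step left them, time stands still between calls to the robot, and variables do not carry over. Pictures are saved under pics/ and viewed, about 8 in all and at most 12, crops included, and the job is handed in when it is done.

```bash
mkdir -p pics
cat > h.py <<'E'
import numpy as np, cv2
from workcell import telemetry, viewer, env
def grab(n,name):
    f=viewer.grab_frame(n); np.savez(''+name+'.npz',**{k:np.array(v) for k,v in f.items()})
    cv2.imwrite('pics/'+name+'.png',cv2.resize(f['color'][:,:,::-1],(800,600),interpolation=cv2.INTER_CUBIC)); return f
def crop(name,u0,v0,w,h,out):
    c=np.load(''+name+'.npz')['color'][v0:v0+h,u0:u0+w,::-1]
    s=min(800/w,600/h); cv2.imwrite('pics/'+out+'.png',cv2.resize(c,None,fx=s,fy=s,interpolation=cv2.INTER_CUBIC)); print('scale',s)
def dist(f): return np.array([float(f['k1']),0,0,0,0])
def unproj(f,uv,z):
    n=cv2.undistortPoints(np.array([[uv]],float),f['K'],dist(f))[0,0]
    R=cv2.Rodrigues(np.array(f['rvec'],float))[0]; t=np.array(f['tvec'],float).ravel()
    d=R.T@np.array([n[0],n[1],1]); c=-R.T@t
    return c+d*(z-c[2])/d[2]
def proj(f,P):
    return cv2.projectPoints(np.array(P,float).reshape(-1,3),np.array(f['rvec'],float),np.array(f['tvec'],float),f['K'],dist(f))[0][:,0]
E
python3 - <<'E'
from h import *
for n in('top','side'):
    f=grab(n,n+'0'); R=cv2.Rodrigues(np.array(f['rvec'],float))[0]; print(n,-R.T@np.array(f['tvec']).ravel(),f['K'][0,0],f['k1'])
print(telemetry.state())
E
```

```text
top [295.95290708 -52.12307124 932.93060109] 357.14989751487116 -0.01716761712914495
side [  83.85357958 -733.92666259  830.0345864 ] 400.5280653806173 -0.08457925190214602
{'time_s': 0.1, 'qpos': array([ 6.95581950e+01,  1.83477653e+01,  8.96985033e+01, -1.17741373e-03,
        7.20450809e+01, -1.14586556e+00]), 'qvel': array([-0.03750701, -0.00567915, -0.06635525, -0.1683056 ,  0.04776927,
        0.05436405]), 'effort': array([-4.19064654e-04, -4.13333166e+01, -2.32508147e+01,  7.28285196e-02,
        4.21447784e-02, -5.26555414e-05]), 'ee_pos': array([189.86488822, 542.30280276, 232.21265891]), 'ee_rot': array([-1.79908646e+02, -7.07518056e-04,  1.60704424e+02]), 'force': array([0.42856746, 1.19863914, 0.19600834]), 'torque': array([-0.03318353,  0.02211077,  0.02245548]), 'gripper_width': 91.51937739146534}
```

View pics/top0.png

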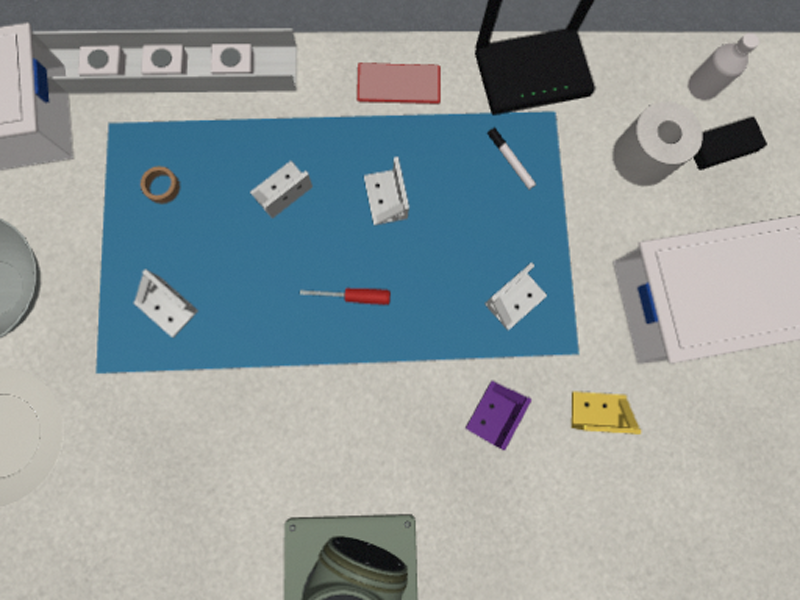

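View pics/side0.png

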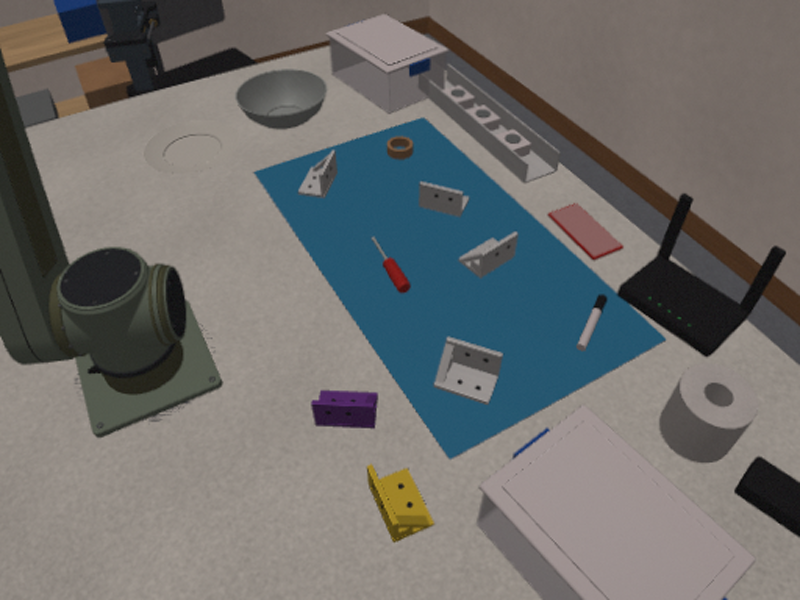

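The top view (800x600) shows four aluminium brackets at about (280,190), (387,193), (165,303) and (516,297). The purple (498,415) and yellow (604,411) ones are off the mat and are look-alikes. Next, enlarged montages.

Run:
```python
from h import *
for n,cs in(('top',[(179,121),(248,123),(105,194),(330,190)]),('side',[(283,127),(313,163),(205,113),(300,237)])):
    c=np.load(n+'0.npz')['color'][:,:,::-1]
    t=[cv2.resize(c[v-24:v+24,u-32:u+32],(400,300),interpolation=cv2.INTER_CUBIC) for u,v in cs]
    cv2.imwrite(f'pics/m_{n}.png',np.vstack([np.hstack(t[:2]),np.hstack(t[2:])]))
```

```text
(no output)
```

View pics/m_top.png

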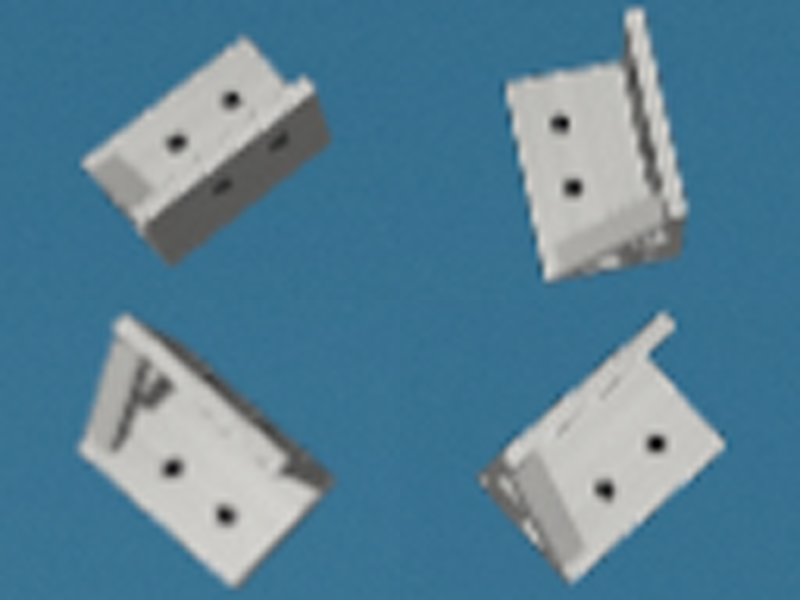

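View pics/m_side.png

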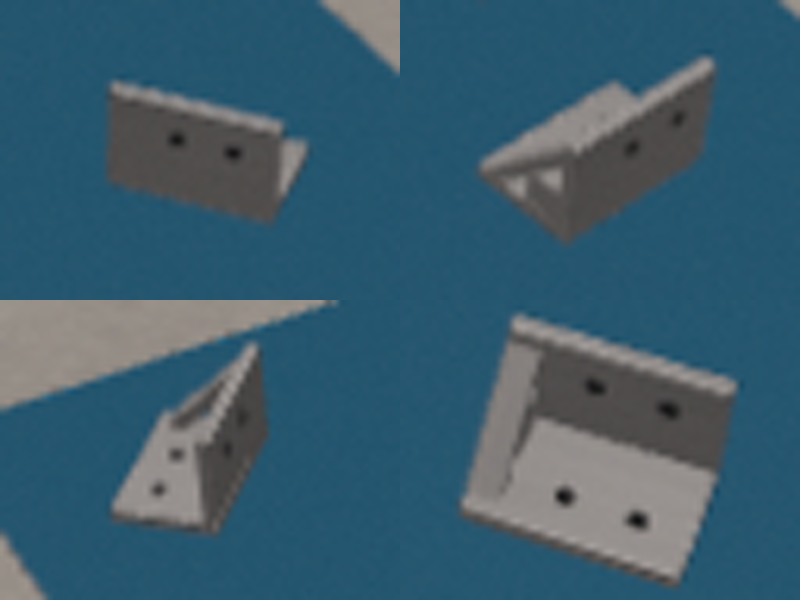

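P1 (upper left) and P2 have their upright on the left when facing the braced end, so they are already left-handed. P3 (lower left: brace at the upper-left end, upright on the right) and P4 (lower right: brace at the lower-left end, upright on the upper-left, which is the right) are mirrored and must be tipped. I'll fit their poses next.

```bash
cat > fit.py <<'E'
from h import *
from scipy.optimize import least_squares
T=np.load('top0.npz');S=np.load('side0.npz')
def px(m,tile,c): return ((m[0]-tile[0])/6.25+c[0]-32-.4,(m[1]-tile[1])/6.25+c[1]-24-.4)
obs={'P3':[(T,(0,300),(105,194),[((45,60,8),(80,448)),((-45,60,8),(235,587)),((-45,0,0),(331,487)),((45,0,60),(125,315))]),
 (S,(0,300),(205,113),[((45,0,60),(257,345)),((-45,60,0),(113,520)),((-45,0,0),(212,532))])],
'P4':[(T,(400,300),(330,190),[((45,60,8),(572,583)),((-45,60,8),(725,445)),((45,0,0),(482,482)),((-45,0,60),(660,312))]),
 (S,(400,300),(300,237),[((45,0,60),(513,317)),((-45,0,60),(737,382)),((45,60,8),(463,505)),((-45,60,8),(680,578))])]}
for k,v in obs.items():
    def W(p,m):
        c,s=np.cos(p[2]),np.sin(p[2]); return [[p[0]+c*a-s*b,p[1]+s*a+c*b,3+d] for a,b,d in m]
    def r(p):
        return np.concatenate([(proj(f,W(p,[m for m,_ in l]))-[px(q,t,c) for _,q in l]).ravel() for f,t,c,l in v])
    f,t,c,l=v[0]; p0=unproj(f,c,10)
    b=min((least_squares(r,[p0[0],p0[1],a]) for a in(.5,2,3.5,5)),key=lambda q:q.cost)
    p=b.x; y=np.degrees(p[2])%360; print(k,p[:2].round(1),'yaw',y.round(1),'res',r(p).round(1))
    c,s=np.cos(p[2]),np.sin(p[2]); out=np.array([s,-c]); print(' outward',out.round(3),'dir deg',np.degrees(np.arctan2(out[1],out[0])))
E
python3 fit.py
```

```text
P3 [466.1 284.2] yaw 47.8 res [-0.8  0.1 -0.7  0.6  1.3 -0.4  0.1 -0.   0.4 -0.4 -0.7 -0.2  0.7  0.4]
 outward [ 0.741 -0.671] dir deg -42.16703271118684
P4 [ 467.4 -263.5] yaw 130.1 res [ 0.7  0.   0.8 -0.3 -1.  -0.4  0.8 -0.2 -0.  -0.6 -0.2 -0.6 -0.8  0.5
 -0.1 -0.1]
 outward [0.765 0.644] dir deg 40.07315098400155
```

```bash
python3 -m jog '[[[-4.5,-2,0],0,0],[[-4.5,-2,0],0,0],[[-4.5,-2,0],0,0],[[-4.5,-2,0],0,0],[[-4.5,-2,0],0,0],[[-4.5,-2,0],0,0],[[-4.5,-2,0],0,0],[[0,0,0],-10,0],[[0,0,0],-10,0],[[0,0,0],-10,0]]' 20
python3 -m jog '[[[0,0,3],-10,0],[[0,0,3],-10,0],[[0,0,3],-10,0],[[0,0,0],-7,0],[[0,0,0],0,0]]'
```

```text
time_s: 1.35
ee_pos: [448.0, 297.3, 227.6]
ee_rot: [-179.7, -0.4, -168.3]
force: [-0.4, -0.6, -0.4]
gripper_width: 0.4
time_s: 1.98
ee_pos: [446.8, 295.9, 133.4]
ee_rot: [179.9, -0.7, -130.1]
force: [0.5, 0.4, 0.2]
gripper_width: 0.4
```

```bash
python3 -m jog '[[[-0.5,1,1.5],-2,0],[[0,0,1.5],0,0],[[0,0,0],0,0]]'
python3 - <<'E'
from h import *
f=grab('top','t1'); g=grab('side','s1'); p=telemetry.state()['ee_pos']; q=p-[0,0,19]
a=proj(f,q)[0]; b=proj(g,q)[0]; print(a,b)
F=[]
for F_,(u,v) in((f,a),(g,b)):
    u,v=int(u),int(v); F.append(cv2.resize(F_['color'][v-38:v+38,u-25:u+25,::-1],(395,600),interpolation=cv2.INTER_CUBIC))
cv2.imwrite('pics/c1.png',np.hstack(F))
E
```

```text
time_s: 2.35
ee_pos: [441.3, 306.8, 101.0]
ee_rot: [179.9, -0.7, -128.2]
force: [-0.7, 0.1, 0.7]
gripper_width: 0.4
[ 92.43104886 192.16162783] [199.70428247  96.44861103]
```

View pics/c1.png

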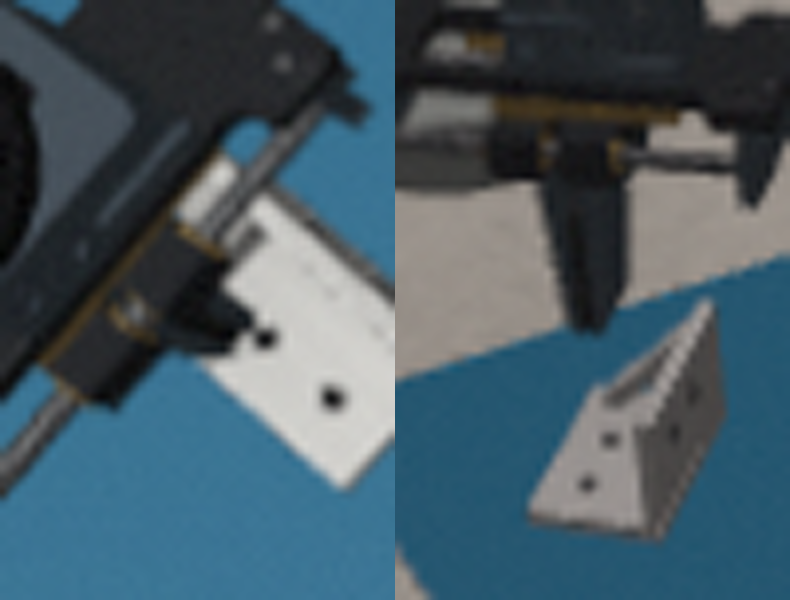

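The tip hovers over P3's flat leg inside the upright, at mid-length as planned. Descending, then pushing.

```bash
python3 -m jog '[[[0,0,1.5],4,0],[[0,0,1.6],0,0],[[0,0,0],0,0]]'
python3 -m jog '[[[0,-0.8,0],0,0],[[0,-0.8,0],0,0],[[0,-0.8,0],0,0],[[0,-0.8,0],0,0],[[0,-0.8,0],0,0]]'
python3 - <<'E'
from h import *
f=grab('top','t2'); g=grab('side','s2'); p=telemetry.state()['ee_pos']; q=p-[0,0,19]
F=[]
for F_ in (f,g):
    u,v=proj(F_,q)[0].astype(int); F.append(cv2.resize(F_['color'][v-38:v+38,u-25:u+25,::-1],(395,600),interpolation=cv2.INTER_CUBIC))
cv2.imwrite('pics/c2.png',np.hstack(F))
print((p[:2]-[466.1,284.2])@[.741,-.671],p)
E
```

```text
time_s: 2.82
ee_pos: [443.6, 307.6, 72.5]
ee_rot: [-179.9, -0.3, -132.4]
force: [0.1, 0.0, 0.1]
gripper_width: 0.2
time_s: 3.45
ee_pos: [476.3, 279.6, 75.0]
ee_rot: [-179.9, -0.1, -132.4]
force: [-0.6, 1.0, -0.9]
gripper_width: 0.3
10.954891160215887 [476.60921076 279.47933534  74.97361501]
```

View pics/c2.png

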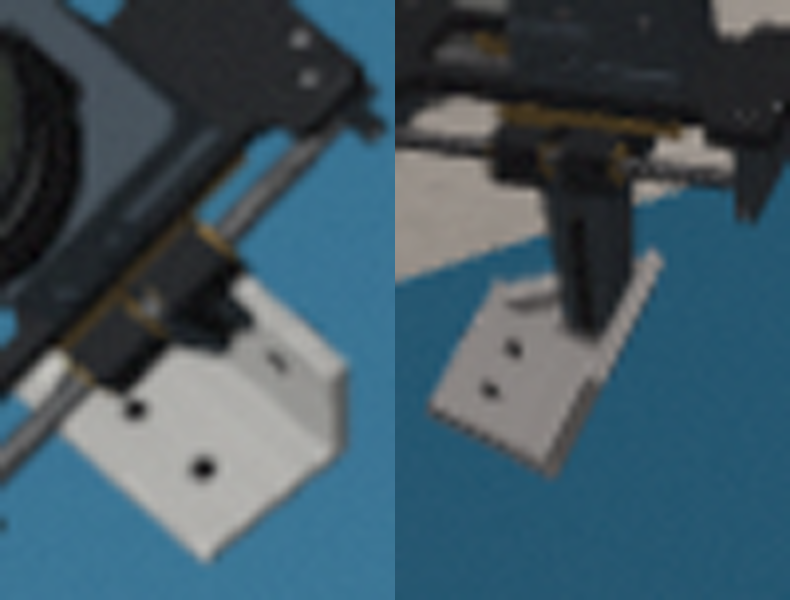

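P3 is tipping about its outer edge, roughly 25°, with the finger on the inside near the top. Continuing, with a slight descent.

```bash
python3 -m jog '[[[0,-0.7,0.6],0,0],[[0,-0.7,0.6],0,0],[[0,-0.7,0.4],0,0],[[0,-0.6,0.2],0,0]]'
python3 - <<'E'
from h import *
f=grab('top','t3'); g=grab('side','s3'); p=telemetry.state()['ee_pos']; q=p-[0,0,19]
F=[]
for F_ in (f,g):
    u,v=proj(F_,q)[0].astype(int); F.append(cv2.resize(F_['color'][v-38:v+38,u-25:u+25,::-1],(395,600),interpolation=cv2.INTER_CUBIC))
cv2.imwrite('pics/c3.png',np.hstack(F))
print((p[:2]-[466.1,284.2])@[.741,-.671],p)
E
```

```text
time_s: 4.05
ee_pos: [497.7, 260.1, 55.5]
ee_rot: [-179.9, -0.1, -132.4]
force: [0.1, -0.0, -0.2]
gripper_width: 0.8
39.73963475514483 [497.81168365 259.99541405  55.64567683]
```

View pics/c3.png

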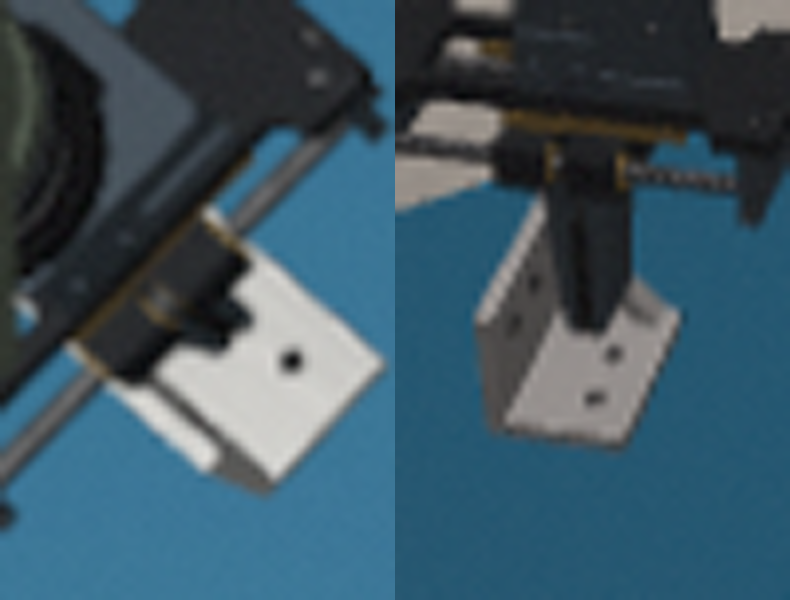

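P3 now lies on its other leg, with the former flat leg upright and the finger free between the legs. I'll lift straight up and go to P4.

```bash
python3 -m jog '[[[0,0,-5],0,0],[[0,0,-6],0,0],[[0,0,-3],0,0]]'
python3 -m jog '[[[4.4,-3.3,0],0,0],[[4.4,-3.3,0],0,0],[[4.4,-3.3,0],0,0],[[4.4,-3.3,0],0,0],[[4.4,-3.3,0],0,0],[[4.4,-3.3,0],0,0],[[4.4,-3.3,0],0,0],[[4.4,-3.3,0],0,0],[[4.4,-3.3,0],0,0],[[4.4,-3.3,0],0,0]]'
python3 -m jog '[[[0,0,0],10,0],[[0,0,0],10,0],[[0,0,0],10,0],[[0,0,0],10,0],[[0,0,0],10,0],[[0,0,0],10,0],[[0,0,0],10,0],[[0,0,0],10,0],[[0,0,0],10,0],[[0,0,0],7,0]]'
```

```text
time_s: 4.53
ee_pos: [496.3, 259.7, 196.6]
ee_rot: [180.0, -0.5, -132.5]
force: [-0.1, 0.1, 0.2]
gripper_width: 0.3
time_s: 5.78
ee_pos: [456.0, -205.8, 204.9]
ee_rot: [-174.5, -6.5, -140.0]
force: [0.4, -0.5, 0.4]
gripper_width: 0.3
time_s: 7.02
ee_pos: [455.0, -206.1, 206.3]
ee_rot: [-174.7, 6.6, 120.1]
force: [0.3, -0.4, 0.3]
gripper_width: 0.5
```

The fast transit left the tool tilted about 8.5°. That does no harm here, so I'll work out the moves in the tilted frame.

```bash
cat > w.py <<'E'
from h import *
from scipy.spatial.transform import Rotation as Ro
O=np.array([467.4,-263.5]);out=np.array([.765,.644]);al=np.array([-.644,.765])
def st():
    s=telemetry.state(); R=Ro.from_euler('xyz',s['ee_rot'],degrees=True).as_matrix(); tip=s['ee_pos']+19*R[:,2]
    print('tip out/along/z',((tip[:2]-O)@out).round(1),((tip[:2]-O)@al).round(1),tip[2].round(1),'Rcols',R.round(3).tolist()); return R,tip
def to(o,a,z):
    R,tip=st(); w=np.r_[O+o*out+a*al,z]-tip; print('tool shift cm',(R.T@w/10).round(2))
    y=np.degrees(np.arctan2(R[1,1],R[0,1]))-np.degrees(np.arctan2(out[1],out[0])); print('turn needed',y)
    print('tool per cm out, cm down',(R.T@np.r_[out,0]).round(3),(R.T@[0,0,-1.]).round(3))
E
python3 -m jog '[[[0,0,0],-10,0],[[0,0,0],0,0]]'; python3 -c "
from w import *
to(-32,0,90)"
```

```text
time_s: 7.28
ee_pos: [454.9, -205.8, 206.6]
ee_rot: [-173.7, 5.6, 130.3]
force: [-0.1, -0.0, -0.8]
gripper_width: 0.7
tip out/along/z 25.5 50.3 187.8 Rcols [[-0.643, 0.765, -0.022], [0.759, 0.634, -0.145], [-0.097, -0.11, -0.989]]
tool shift cm [-4.04 -4.6  10.8 ]
turn needed -0.43932021189338855
tool per cm out, cm down [-0.003  0.994 -0.11 ] [0.097 0.11  0.989]
```

```bash
python3 -m jog '[[[-1.3,-1.5,0],0,0],[[-1.3,-1.5,0],0,0],[[-1.4,-1.6,0],0,0],[[0,0,2.7],0,0],[[0,0,2.7],0,0],[[0,0,2.7],0,0],[[0,0,2.7],0,0],[[0,0,0],0,0]]'
python3 - <<'E'
from w import *
f=grab('top','t4'); g=grab('side','s4'); R,q=st(); to(-32,0,52)
F=[]
for F_ in (f,g):
    u,v=proj(F_,q)[0].astype(int); F.append(cv2.resize(F_['color'][v-38:v+38,u-25:u+25,::-1],(395,600),interpolation=cv2.INTER_CUBIC))
cv2.imwrite('pics/c4.png',np.hstack(F))
E
```

```text
time_s: 8.28
ee_pos: [443.8, -283.0, 107.9]
ee_rot: [-173.9, 5.9, 129.0]
force: [-0.7, -0.6, -0.1]
gripper_width: 0.7
tip out/along/z -31.9 -3.3 91.3 Rcols [[-0.626, 0.78, -0.013], [0.772, 0.618, -0.149], [-0.108, -0.103, -0.989]]
tip out/along/z -31.9 -3.3 91.3 Rcols [[-0.626, 0.78, -0.013], [0.772, 0.618, -0.149], [-0.108, -0.103, -0.989]]
tool shift cm [0.75 0.38 3.85]
turn needed -1.716302201222959
tool per cm out, cm down [ 0.019  0.994 -0.106] [0.108 0.103 0.989]
```

View pics/c4.png

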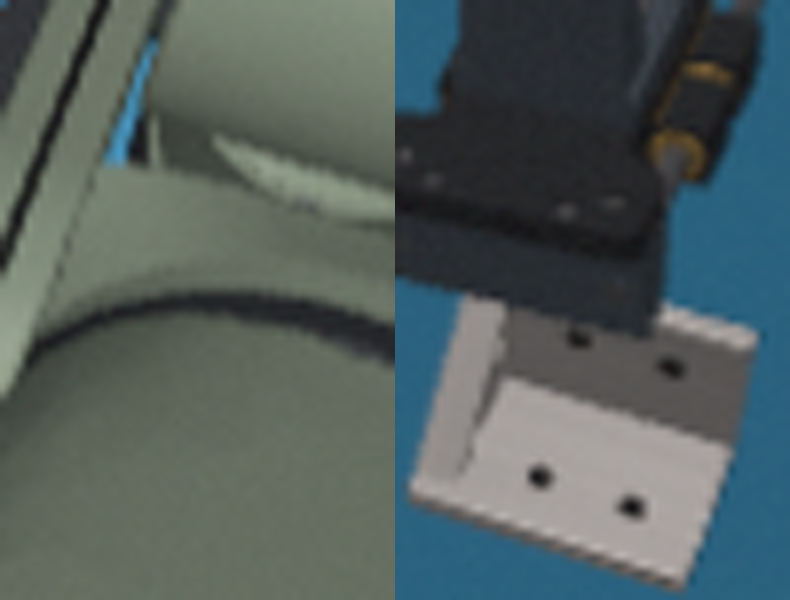

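The side view shows the gripper over P4, still undisturbed; the top view is blocked by the arm. Descending and pushing along +tool y.

```bash
python3 -m jog '[[[0.4,0.2,1.9],-2,0],[[0.4,0.2,1.9],0,0],[[0,0,0],0,0]]'
python3 -c "
from w import *
to(-32,0,52)"
python3 -m jog '[[[0,0.8,-0.05],0,0],[[0,0.8,-0.05],0,0],[[0,0.8,-0.05],0,0],[[0,0.8,-0.05],0,0],[[0,0.8,-0.05],0,0]]'
python3 -c "
from w import *
to(40,0,38)"
```

```text
time_s: 8.75
ee_pos: [446.3, -282.0, 75.4]
ee_rot: [-174.0, 6.5, 131.0]
force: [0.4, -0.4, 0.4]
gripper_width: 0.4
tip out/along/z -30.0 -2.8 56.6 Rcols [[-0.651, 0.759, -0.004], [0.75, 0.643, -0.154], [-0.114, -0.103, -0.988]]
tool shift cm [ 0.33 -0.15  0.45]
turn needed 0.17771122605966383
tool per cm out, cm down [-0.015  0.995 -0.102] [0.114 0.103 0.988]
time_s: 9.38
ee_pos: [481.0, -255.2, 77.7]
ee_rot: [-174.2, 6.9, 130.9]
force: [-0.5, 0.4, 0.8]
gripper_width: 0.6
tip out/along/z 13.9 -4.8 58.9 Rcols [[-0.65, 0.76, 0.002], [0.75, 0.642, -0.157], [-0.121, -0.1, -0.988]]
tool shift cm [0.69 2.81 1.75]
turn needed 0.10200613310824025
tool per cm out, cm down [-0.014  0.995 -0.099] [0.121 0.1   0.988]
```

Run:
```python
from w import *
g=grab('side','s5'); R,q=st()
u,v=proj(g,q)[0].astype(int); cv2.imwrite('pics/c5.png',cv2.resize(g['color'][v-38:v+38,u-50:u+50,::-1],(790,600),interpolation=cv2.INTER_CUBIC))
```

```text
tip out/along/z 14.8 -5.1 58.9 Rcols [[-0.65, 0.76, 0.003], [0.75, 0.642, -0.157], [-0.121, -0.1, -0.988]]
```

View pics/c5.png

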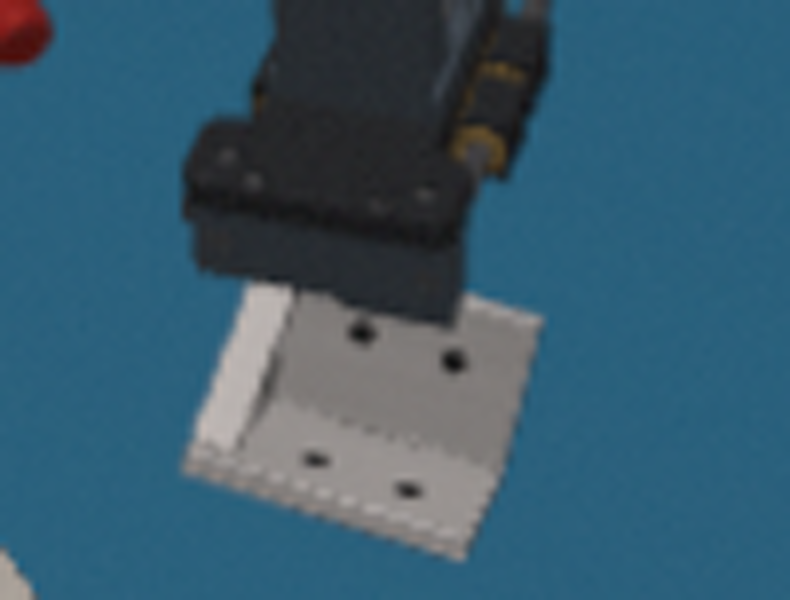

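P4 is tipping too: the inside of the upright has brightened and the flat leg's front edge is raised. Continuing.

```bash
python3 -m jog '[[[0.1,0.7,0.6],0,0],[[0.1,0.7,0.6],0,0],[[0.1,0.8,0.4],0,0],[[0,0.7,0.2],0,0]]'
python3 - <<'E'
from w import *
g=grab('side','s6'); to(40,0,38); R,q=st()
u,v=proj(g,q)[0].astype(int); cv2.imwrite('pics/c6.png',cv2.resize(g['color'][v-38:v+38,u-50:u+50,::-1],(790,600),interpolation=cv2.INTER_CUBIC))
E
```

```text
time_s: 9.93
ee_pos: [503.1, -235.5, 54.7]
ee_rot: [-174.2, 6.9, 130.9]
force: [0.4, 1.0, -0.2]
gripper_width: 0.3
tip out/along/z 44.3 -4.0 35.8 Rcols [[-0.65, 0.76, 0.003], [0.75, 0.642, -0.156], [-0.121, -0.099, -0.988]]
tool shift cm [ 0.38 -0.45 -0.23]
turn needed 0.12207472597403779
tool per cm out, cm down [-0.014  0.995 -0.098] [0.121 0.099 0.988]
tip out/along/z 44.3 -4.0 35.8 Rcols [[-0.65, 0.76, 0.003], [0.75, 0.642, -0.156], [-0.121, -0.099, -0.988]]
```

View pics/c6.png

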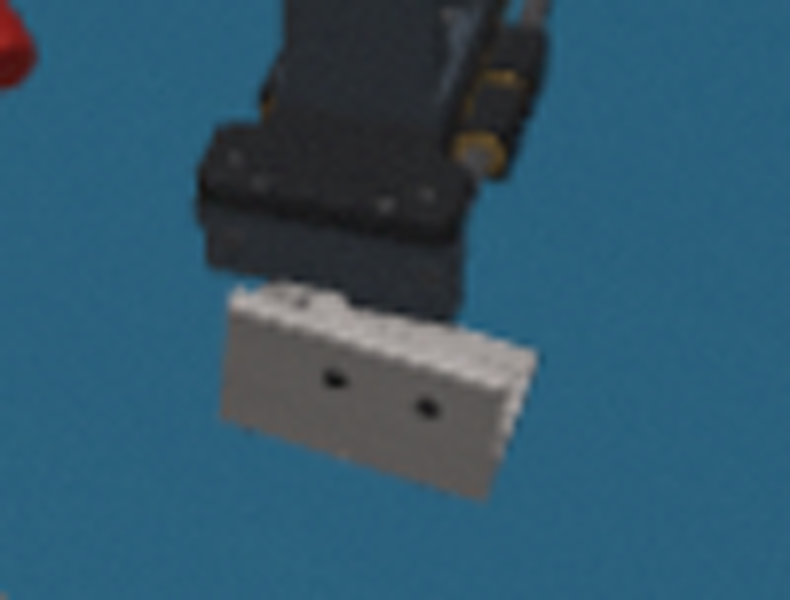

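P4 has gone over: its former flat leg now stands facing the camera. I'll lift straight up, clear the view and make a final check.

```bash
python3 -m jog '[[[-0.6,-0.5,-4.9],0,0],[[-0.6,-0.5,-4.9],0,0],[[-0.6,-0.5,-4.9],0,0],[[-0.2,-0.2,-2],0,0]]'
python3 -m jog '[[[3.8,1.55,-0.6],0,0],[[3.8,1.55,-0.6],0,0],[[3.8,1.55,-0.6],0,0],[[3.8,1.55,-0.6],0,0],[[3.8,1.55,-0.6],0,0],[[3.8,1.55,-0.6],0,0],[[3.8,1.55,-0.6],0,0],[[3.8,1.55,-0.6],0,0],[[0,0,0],0,0],[[0,0,0],0,0]]'
python3 - <<'E'
from h import *
f=grab('top','t9'); g=grab('side','s9')
cv2.imwrite('pics/end.png',np.vstack([cv2.resize(f['color'][60:250,50:390,::-1],(537,300),interpolation=cv2.INTER_CUBIC),cv2.resize(g['color'][70:270,140:498,::-1],(537,300),interpolation=cv2.INTER_CUBIC)]))
E
```

```text
time_s: 10.48
ee_pos: [503.1, -234.2, 226.1]
ee_rot: [-174.1, 6.6, 131.0]
force: [-0.2, 0.3, -0.8]
gripper_width: 0.5
time_s: 11.72
ee_pos: [398.7, 89.3, 228.5]
ee_rot: [-174.5, 7.2, 130.8]
force: [0.4, 0.5, 0.6]
gripper_width: 0.5
```

View pics/end.png

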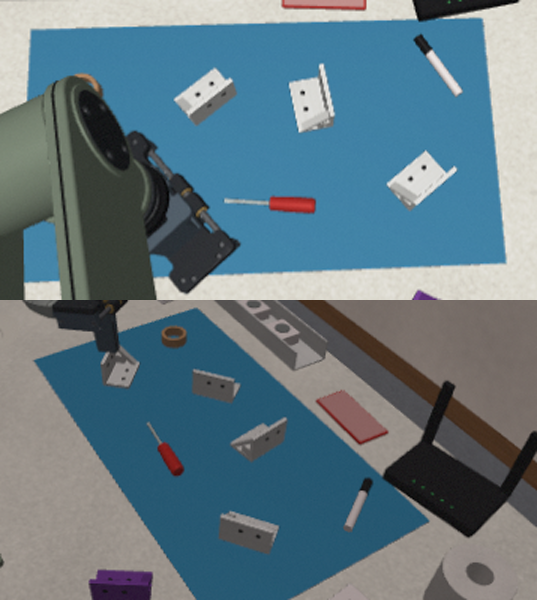

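Run:
```python
from h import *
F=[]
for n,o,y in(('t9',(467.4,-263.5),130.1),('s9',(466.1,284.2),47.8)):
    f=np.load(n+'.npz'); c,s=np.cos(np.radians(y)),np.sin(np.radians(y))
    P=[[o[0]+c*a-s*b,o[1]+s*a+c*b,3+d] for a,b,d in[(45,0,0),(-45,0,0),(-45,-60,0),(45,-60,0),(45,0,60),(-45,0,60)]]
    p=proj(f,P); u,v=p.mean(0).astype(int)
    im=cv2.resize(f['color'][v-37:v+38,u-25:u+25,::-1],(400,600),interpolation=cv2.INTER_CUBIC)
    q=((p-[u-25,v-37]+.5)*8).astype(int)
    for i,j in((0,1),(1,2),(2,3),(3,0),(0,4),(4,5),(5,1)): cv2.line(im,q[i].tolist(),q[j].tolist(),(0,0,255),1)
    F.append(im)
cv2.imwrite('pics/chk.png',np.hstack(F))
```

```text
(no output)
```

View pics/chk.png

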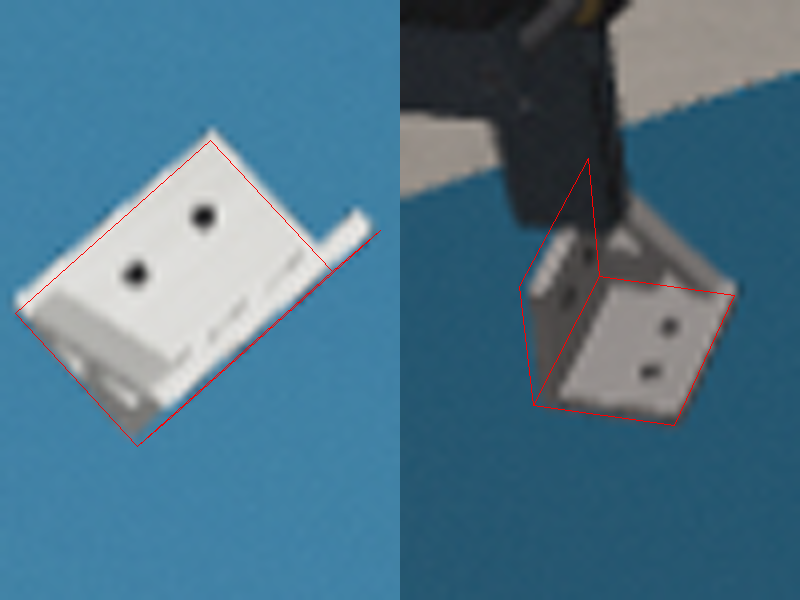

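Both brackets match the predicted flipped outlines to within a few mm. The finger only hides part of P3 in the view; the tip is about 200 mm up. Handing in.

```bash
python3 -c "
from workcell import *
print(telemetry.state()['force'].round(1)); print(job_done())"
```

```text
[0.3 0.7 0.6]
the job is handed in; nothing more can be done
None
```

I found two mirrored brackets, one on the left of the mat near (466, 284) mm and one on the right near (467, −264) mm. I tipped each over its outer edge onto its other leg with the closed fingers. The other two brackets already lay left-handed and I left them alone, as I did the purple and yellow look-alikes.

- **Result:** In the last pictures both tipped brackets lie left-handed, within a few mm of the outlines predicted for tipping in place. The two untouched ones look unmoved.
- **Robot at hand-in:** The gripper was clear of everything, at about 12 s, and every force reading I took was about 1 N or less.
- **Tilt:** A fast move across left the tool tilted about 8.5° while I pushed the second bracket; it still went over cleanly.
- **Limit of the last check:** The arm hid the left bracket from the top camera, and the gripper covered part of it in the side view. Its position therefore rests on the part still visible and a close-up taken just after it went over.

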